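# Index the dosing arm to the next beaker

### The arm

A 6-joint arm with a two-finger parallel gripper is mounted at the origin on the work surface. World frame = base frame: x ahead of the robot, y to its left, z up, the work surface at z = 0. Lengths are in m, angles in rad, forces in N, time in s.
With the tool pointing down it reaches from about 0.325 to 0.9 m from the base axis. Payload 6.1 kg.
Tool frame: the origin (TCP) lies on the centre line of the jaws, within the pads' length; the fingertips stand 8 mm ahead of it and the grasp point (between the pads) lies 11 mm behind it; z points along the fingers, x is the direction in which the jaws open and shut, and the axes are right-handed (so a half turn about z gives the same grasp; the last joint's range is limited). The gripper opens to 87 mm and grips with 3 to 60 N. Pads are 19 mm wide; open, the fingers measure 117 mm over their backs; the gripper's body (75 mm by 190 mm) begins 51 mm behind the grasp point.
Start: joints at [-1.385, 0.22, 1.526, -0, 1.395, -0.126], TCP at [0.192, -0.595, 0.231] pointing down, gripper open.
Joint ranges: [-2.98, 2.98], [-0.91, 2.08], [0.09, 2.57], [-1.24, 4.39], [0.2, 2.65], [-2.68, 2.68]. Speed limits (rad/s): [2.57, 2.57, 3.01, 3.14, 3.14, 3.14].

### API

Orientations are given as a rotation vector (axis times angle).
In Python, from bench import ctrl gives the robot as it stands.
- The arm moves only by the tool jog_arm, never from a script. Its argument "increments" is a list that holds one entry, the list of rows, each a list of 4 numbers: the shift along the tool's x, y, z in m, then the turn about the tool's z in rad. In form: [[[tx, ty, tz, turn], ...]]. A call has 1 to 20 rows; each row is the pose to reach, as a shift and turn from the pose commanded when the call began, along the tool's axes at that moment; what a row does not reach only later rows make up. A row lasts 1/12 s, in which the tool goes at most 41.7 mm and 7.16 degrees, less where a joint would pass 70% of its speed; a pose out of reach is approached as far as the arm can. A call with a gripper value outside its range is refused whole. "grip" is the opening in per cent of the stroke, from 0 (shut) to 100 (fully open), set as the call begins (left out, the last holds). The fingers move at their own pace and stop on an object; "force" is the grip in N (left out, the last holds). Time passes only in rows, so rows that repeat a pose let the fingers close. It gives the time, the measured TCP pose, the force and the opening at its end, in the units of the state.
- ctrl.observe(): the state, without advancing time (a new reading comes with each control period).
- ctrl.snapshot(name): name is "side" or "top" or "wrist"; returns the picture (400x640x3 uint8, blue, green, red); there is no depth.
- ctrl.calibration(name): a dict with "K" (3x3 intrinsics, pixels), "camera_from_world" (4x4, takes a point from world to camera coordinates); the wrist camera has in their place "mount" (4x4, takes a point from camera to tool coordinates, whose origin is the TCP and whose axes are the tool frame's). Camera axes: x right, y up, looking along -z (the intrinsics and any distortion apply to the point x, -y, -z); pixel columns grow to the right and rows downward; lengths in m; the calibration is good to about 2 mm. The wrist camera is an equidistant fisheye: a pixel r from the principal point sees the ray r / f radians off the axis. A picture is of the moment at which its call begins: read the wrist's pose just before it. calibration takes no time and is no camera call.
- ctrl.sign_off(): hands the job in, once; it reports no verdict.
The state is a dict: "t": time; "joint_pos": joint angles; "joint_velocities": joint speeds; "tau": joint torques, N m; "eef_pos": TCP position; "eef_rot": TCP orientation; "wrist_force": force on the tool from outside, world axes, zero at the start; "wrist_torque": the same for the moment, N m; "grip_width": finger opening in m.
Only numpy, scipy, OpenCV 4.12 (cv2) and the standard library are available. Lean on these libraries where they do the work, as an engineer would, in place of code of your own. Each camera call takes 0.05 s, during which the arm holds its last target. There are 200 camera calls.

### The job

The dosing arm is locked over a beaker that has had its dose. Hook a fingertip under the red pull ring to lift the spring index pin out of its hole - without pinching the ring or hauling hard on it - swing the arm one hole so that the nozzle stands over the other open beaker, not over the red-capped jar, and let the ring down so that the pin drops fully home. Leave the vessels and the wash bottle standing where they are.

Things in the scene. Friction and masses are not known exactly. Their poses are not given: they have to be found in the camera images.
- ring (a point): centre of the eye of the red pull ring, which stands upright on top of the index pin; eye 44 mm across, ring 54 mm over all, 5 mm round wire; its centre is 224 mm above the bench with the pin home. x axis: along the swing arm towards the pivot, and straight through the eye (the ring stands across the arm); y axis: across the arm; z up. The steel plunger body under the ring (22 mm across) ends 37 mm below this centre, and the arm's top 55 mm below it
- index_pin (a joint): lift of the index pin in m: 0 is fully home in a hole of the index plate, 0.022 is the end of its stroke, a hard stop; its round nose is clear of the plate above 0.011. A spring presses it down with about 6 N at home and 10 N at the end of the stroke. Let go between two holes it rides on the plate and drops into the next hole that it is swung over. The ring rises and falls with it
- swing_arm (a joint): angle of the swing arm about the upright column in rad: 0 at the middle hole, where it starts, growing anticlockwise seen from above; the five holes of the index plate stand at -0.698, -0.349, 0, 0.349 and 0.698 (20 degrees apart). Held fast while the pin is home; with the pin lifted it swings freely against slight friction (about 1 N at the ring) and stays where it is left
- pivot (a point): point on the upright axis of the arm's column, 180 mm above the bench; z up, x from the vessels towards the column (when the arm is at 0). The pin stands 110 mm from this axis, the nozzle 250 mm; the arm is a flat bar 36 mm wide that points from the column towards the robot's side, its top 169 mm above the bench, with a hub 60 mm across, 179 mm high, and a 26 mm cap on it up to 187 mm, at the column
- nozzle (a point): lower end of the steel nozzle near the free end of the arm, 123 mm above the bench, 18 mm above the rims of the vessels; the black block that holds it rises to 176 mm and the nozzle's top end to 190 mm above the bench
- beaker_next: open milky plastic beaker without a dose, 68 mm across, 95 mm high, on the base plate one hole to the left or to the right of the arm's start; the vessel to be dosed next. Origin: centre of its underside, 10 mm above the bench
- beaker_done: open milky plastic beaker of the same kind, under the nozzle at the start. Origin: centre of its underside
- jar: closed glass jar with a paper label and a red screw cap, 68 mm across, 95 mm high, one hole away on the other side. Origin: centre of its underside
- wash_bottle: milky plastic wash bottle with a red cap and a bent spout, 60 mm across, 182 mm high, on the bench beside the station. Origin: centre of its underside
Not all that is in view belongs to the job. Leave any green or yellow look-alike of the beaker_done alone. Leave any purple look-alike of the beaker_next alone.

How it is judged:
By the outcome, as a careful person would: the job done as asked, in the order asked, and still so for the second after the job is handed in, with the robot touching nothing.
It also fails if it takes over 48 s, if anything falls off the work surface, if the arm or the gripper's body presses on something with over 40 N, if the wrist force passes 120 N, or if a joint passes its speed limit or range.

## Working session

There is one attempt and no reset: what is moved stays moved. The work goes in short steps, Python scripts to look and compute and a tool call to move; the robot and the scene stay as the last step left them, time stands still between calls to the robot, and variables do not carry over. Pictures are saved under pics/ and viewed, about 8 in all and at most 12, crops included, and the job is handed in when it is done.

Besides the shell and the picture viewer there is one more tool, called by a JSON object that holds its "name" and its "arguments". jog_arm: Moves the arm, as the interface text tells. Its arguments: {"type":"object","properties":{"increments":{"type":"array","items":{"type":"array","items":{"type":"array","items":{"type":"number"}}}},"grip":{"type":"number"},"force":{"type":"number"}},"required":["increments"]}

```bash
mkdir -p pics; ls
python3 - <<'E'
from bench import ctrl
import cv2,numpy as np
np.set_printoptions(precision=4,suppress=True)
for n in("side","top"):
    cv2.imwrite(f"pics/{n}0.png",ctrl.snapshot(n)); c=ctrl.calibration(n); print(n,c)
print(ctrl.calibration("wrist"));print(ctrl.observe())
E
```

```text
pics
side {'K': array([[395.0668,   0.    , 327.6483],
       [  0.    , 395.0668, 194.6128],
       [  0.    ,   0.    ,   1.    ]]), 'camera_from_world': array([[-0.999 , -0.0422,  0.0118,  0.4467],
       [ 0.0394, -0.749 ,  0.6613, -0.0414],
       [-0.0191,  0.6612,  0.75  , -1.0621],
       [ 0.    ,  0.    ,  0.    ,  1.    ]])}
top {'K': array([[439.1168,   0.    , 315.1571],
       [  0.    , 439.1168, 196.0845],
       [  0.    ,   0.    ,   1.    ]]), 'camera_from_world': array([[-0.0277, -0.9993, -0.0268,  0.1064],
       [ 0.998 , -0.0292,  0.0565, -0.451 ],
       [-0.0572, -0.0252,  0.998 , -1.2286],
       [ 0.    ,  0.    ,  0.    ,  1.    ]])}
{'K': array([[309.7069,   0.    , 312.5665],
       [  0.    , 309.7069, 209.2856],
       [  0.    ,   0.    ,   1.    ]]), 'mount': array([[ 1.    , -0.0001,  0.0015, -0.0011],
       [ 0.0003, -0.9694, -0.2456, -0.0671],
       [ 0.0014,  0.2456, -0.9694, -0.1531],
       [ 0.    ,  0.    ,  0.    ,  1.    ]])}
{'t': 0.1, 'joint_pos': array([-1.3851,  0.2212,  1.5275,  0.    ,  1.3947, -0.1261]), 'joint_velocities': array([ 0.0008, -0.0028, -0.0054,  0.0006,  0.0001, -0.0001]), 'tau': array([  0.0012, -49.5944, -38.8519,   0.0702,   0.0516,  -0.    ]), 'eef_pos': array([ 0.1916, -0.5943,  0.2295]), 'eef_rot': array([-2.5384,  1.8489,  0.002 ]), 'wrist_force': array([-0.3568,  0.1569, -0.7924]), 'wrist_torque': array([-0.0107, -0.0265, -0.0214]), 'grip_width': 0.08699858219675856}
```

View pics/side0.png

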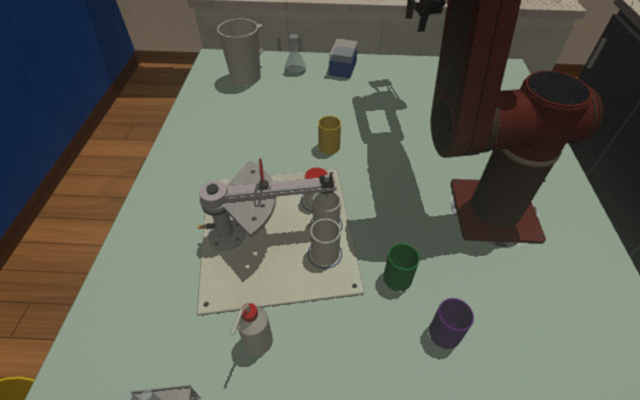

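View pics/top0.png

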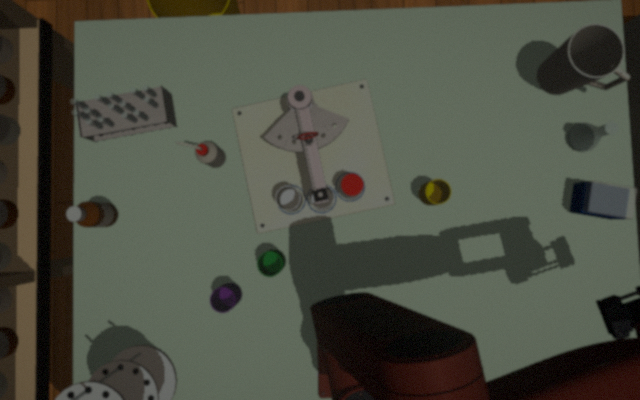

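The red things are the ring (top 307,136; side 262,170), the jar cap (top 351,185; side 316,174) and the wash bottle cap (top 203,150; side 250,311). The ring is the thin one on the arm. The open beaker is at top (289,197), on the +y side, next to the dosed one at (320,195). The jar is on the -y side. The swing therefore has to go to -0.349. Next I'll measure, and check the fingers in the wrist view.

```bash
cat > h.py <<'E'
from bench import ctrl
import cv2,numpy as np
from scipy.spatial.transform import Rotation as R
np.set_printoptions(precision=4,suppress=True)
def ray(n,px):
    c=ctrl.calibration(n);T=c["camera_from_world"];K=c["K"]
    d=np.linalg.inv(K)@[px[0],px[1],1];d=np.array([d[0],-d[1],-d[2]])
    return -T[:3,:3].T@T[:3,3],T[:3,:3].T@d
def onz(n,px,z):
    o,d=ray(n,px);return o+d*(z-o[2])/d[2]
def tri(a,b):
    (o1,d1),(o2,d2)=ray(*a),ray(*b)
    s=np.linalg.lstsq(np.c_[d1,-d2],o2-o1,rcond=None)[0]
    p,q=o1+d1*s[0],o2+d2*s[1];return (p+q)/2,np.linalg.norm(p-q)
def proj(n,p):
    c=ctrl.calibration(n);T=c["camera_from_world"];q=T[:3,:3]@p+T[:3,3];q=c["K"]@[q[0],-q[1],-q[2]];return q[:2]/q[2]
def red(im):
    h=cv2.cvtColor(im,cv2.COLOR_BGR2HSV)
    m=(((h[...,0]<8)|(h[...,0]>172))&(h[...,1]>120)&(h[...,2]>60)).astype(np.uint8)
    n,l,s,c=cv2.connectedComponentsWithStats(m);return [(s[i],c[i]) for i in range(1,n) if s[i,4]>15]
E
python3 - <<'E'
from h import *
ims={}
for n in("side","top"):
    im=cv2.imread(f"pics/{n}0.png");ims[n]=im
    for s,c in red(im):print(n,s,c)
for px,z in (((307,136),.24),((299.5,97),.187),((320,195),.185),((289,192),.105),((351,185),.105)):print(px,onz("top",px,z))
w=ctrl.snapshot("wrist")
a=cv2.resize(ims["top"][75:225,230:400],None,fx=3.2,fy=3.2,interpolation=3)
b=cv2.resize(ims["side"][145:285,190:360],None,fx=3.2,fy=3.2,interpolation=3)
cv2.imwrite("pics/wrist0.png",w)
cv2.imwrite("pics/ab.png",cv2.resize(np.vstack([a,b]),None,fx=.64,fy=.64))
E
```

```text
side [526  73  73  45 291] [574.4227 100.0756]
side [499  90  38  35 698] [518.6676 110.3897]
side [260 159   3  21  36] [260.8611 169.5   ]
side [305 168  22  11 171] [314.8363 172.848 ]
side [452 180  27  29 435] [463.8713 190.8529]
side [516 203  27  37 465] [528.4022 224.129 ]
side [242 304  15  17 166] [249.9036 312.8434]
top [300 133  17   7  56] [307.3214 135.2857]
top [196 144  12  12  92] [202.2717 149.5435]
top [341 174  22  22 394] [351.3985 184.368 ]
(307, 136) [0.5818 0.103  0.24  ]
(299.5, 97) [0.69   0.1211 0.187 ]
(320, 195) [0.4463 0.0773 0.185 ]
(289, 192) [0.4614 0.1597 0.105 ]
(351, 185) [ 0.475  -0.0035  0.105 ]
```

View pics/wrist0.png

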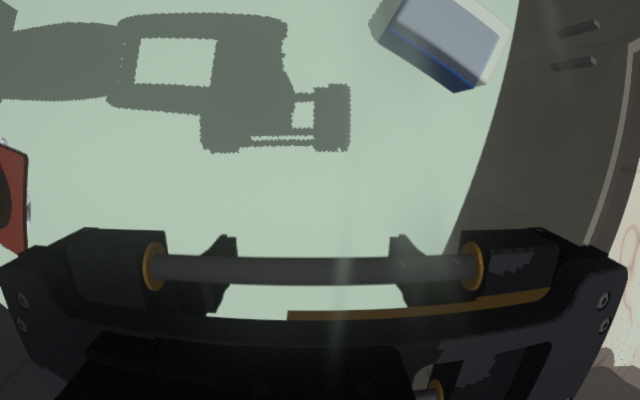

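View pics/ab.png

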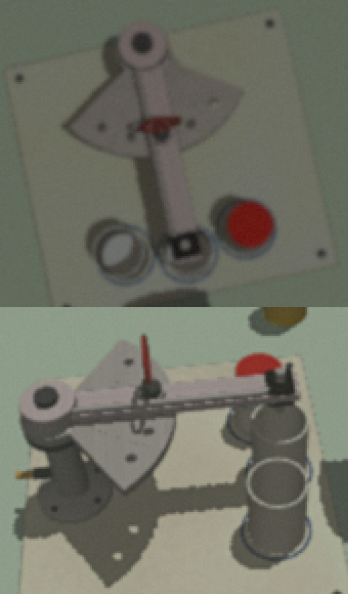

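Run:
```python
from h import *
w=cv2.imread("pics/wrist0.png")[220:330,150:480]; s=cv2.imread("pics/side0.png")[0:45,380:470]
f=lambda i,k:cv2.resize(np.clip((i/255.)**.45*255,0,255).astype(np.uint8),None,fx=k,fy=k,interpolation=3)
a=f(w,2.4);b=f(s,6);W=max(a.shape[1],b.shape[1])
p=lambda i:cv2.copyMakeBorder(i,0,0,0,W-i.shape[1],0)
cv2.imwrite("pics/fing.png",np.vstack([p(a),p(b)]))
# ring: rays
print(tri(("top",(307.3,135.3)),("side",(260.9,169.5))))
for z in(.19,.2,.21,.22,.23,.24,.25):print(z,onz("side",(261,169.5),z),onz("top",(307.3,135.8),z))
print(onz("side",(261.5,159.5),.25))
```

```text
(array([0.5867, 0.1029, 0.2245]), np.float64(0.0004097382490982259))
0.19 [0.596  0.0687 0.19  ] [0.5921 0.1043 0.19  ]
0.2 [0.5933 0.0786 0.2   ] [0.5902 0.1039 0.2   ]
0.21 [0.5906 0.0885 0.21  ] [0.5882 0.1035 0.21  ]
0.22 [0.5879 0.0984 0.22  ] [0.5862 0.1031 0.22  ]
0.23 [0.5853 0.1083 0.23  ] [0.5843 0.1027 0.23  ]
0.24 [0.5826 0.1181 0.24  ] [0.5823 0.1023 0.24  ]
0.25 [0.5799 0.128  0.25  ] [0.5803 0.1019 0.25  ]
[0.5834 0.0988 0.25  ]
```

View pics/fing.png

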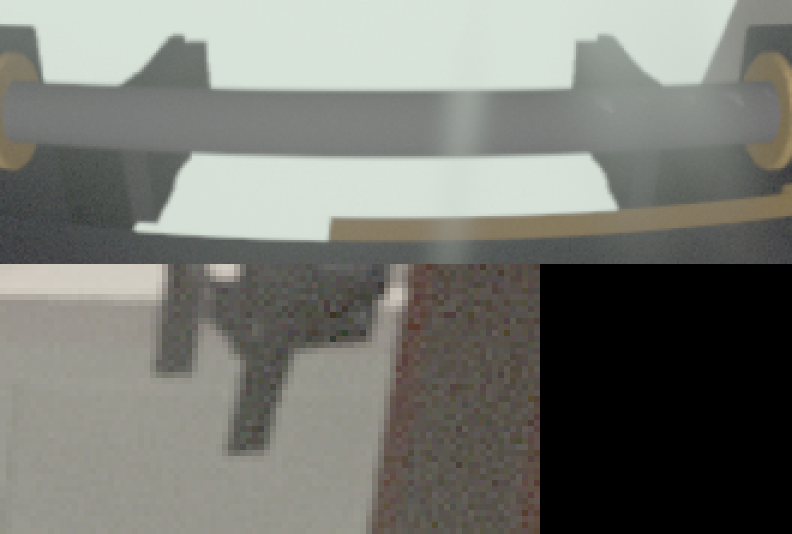

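Run:
```python
from h import *
c=ctrl.calibration("wrist");K=c["K"];M=c["mount"]
def wr(px):
    d=(np.array(px)-K[:2,2])/K[0,0];r=np.hypot(*d);u=np.array([np.sin(r)*d[0]/r,-np.sin(r)*d[1]/r,-np.cos(r)])
    return M[:3,3],M[:3,:3]@u
for n,p in dict(tipin=(207,42),tipmid=(180,36),tipout=(170,40),knee=(122,85),in1=(210,85),in2=(190,155),in3=(172,190),in4=(160,220)).items():
    o,d=wr(np.array(p)/2.4+[150,220])
    print(n,*[ (o+d*(y-o[1])/d[1]).round(4) for y in(-.0095,0,.0095)])
```

```text
tipin [-0.0446 -0.0095  0.0091] [-0.0518  0.      0.0359] [-0.0589  0.0095  0.0627]
tipmid [-0.0524 -0.0095  0.0132] [-0.0609  0.      0.0406] [-0.0694  0.0095  0.068 ]
tipout [-0.0541 -0.0095  0.0101] [-0.0628  0.      0.037 ] [-0.0716  0.0095  0.064 ]
knee [-0.0564 -0.0095 -0.0184] [-0.0655  0.      0.0039] [-0.0746  0.0095  0.0261]
in1 [-0.0377 -0.0095 -0.0169] [-0.0438  0.      0.0056] [-0.0498  0.0095  0.028 ]
in2 [-0.0342 -0.0095 -0.047 ] [-0.0397  0.     -0.0295] [-0.0452  0.0095 -0.012 ]
in3 [-0.0342 -0.0095 -0.0585] [-0.0397  0.     -0.0429] [-0.0451  0.0095 -0.0273]
in4 [-0.0337 -0.0095 -0.067 ] [-0.0391  0.     -0.0528] [-0.0445  0.0095 -0.0386]
```

The fingers are plain and flat, so a vertical finger cannot get under the ring. The tool has to be tilted, and the jog has no tilt command. I'll check in free space, high up, what the arm does when asked for a pose past its reach, since it may tilt the tool there.

{"name": "jog_arm", "arguments": {"increments": [[[0.04,0,-0.03,0],[0.08,0,-0.06,0],[0.12,0,-0.09,0],[0.16,0,-0.12,0],[0.2,0,-0.12,0],[0.24,0,-0.12,0],[0.28,0,-0.12,0],[0.32,0,-0.12,0],[0.36,0,-0.12,0],[0.4,0,-0.12,0],[0.44,0,-0.12,0],[0.48,0,-0.12,0],[0.52,0,-0.12,0],[0.52,0,-0.12,0]]]}}

```text
t: 1.32
eef_pos: [0.2814, -0.8732, 0.3041]
eef_rot: [2.519, -1.835, 0.052]
wrist_force: [0.7, 0.4, 0.4]
grip_width: 0.0872
```

Run:
```python
from h import *
s=ctrl.observe();print(s["t"],s["joint_pos"],s["eef_pos"]);print(R.from_rotvec(s["eef_rot"]).as_matrix())
```

```text
1.3167 [-1.346   1.1169  0.0882  0.0033  1.8951 -0.086 ] [ 0.2814 -0.8732  0.3041]
[[ 0.3066 -0.9518  0.0122]
 [-0.9509 -0.3069 -0.0396]
 [ 0.0415  0.0005 -0.9991]]
```

{"name": "jog_arm", "arguments": {"increments": [[[0.04,0,0,0],[0.08,0,0,0],[0.12,0,0,0],[0.16,0,0,0],[0.2,0,0,0],[0.2,0,0,0],[0.2,0,0,0]]]}}

```text
t: 1.9
eef_pos: [0.2889, -0.8967, 0.2628]
eef_rot: [2.504, -1.824, 0.091]
wrist_force: [-0.3, -0.4, 0.0]
grip_width: 0.087
```

Run:
```python
from h import *
s=ctrl.observe();print(s["t"],s["joint_pos"],s["eef_pos"]);print(R.from_rotvec(s["eef_rot"]).as_matrix())
```

```text
1.9 [-1.3449  1.1631  0.0882  0.0064  1.8177 -0.084 ] [ 0.2889 -0.8967  0.2628]
[[ 0.3059 -0.9518  0.0223]
 [-0.9493 -0.3067 -0.0693]
 [ 0.0728  0.0001 -0.9973]]
```

Pushing past full reach does tilt the tool outward, and the tilt stays. I'll push along the stretched arm, shoulder to wrist.

{"name": "jog_arm", "arguments": {"increments": [[[0.1,0,-0.04,0],[0.2,0,-0.08,0],[0.3,0,-0.12,0],[0.4,0,-0.16,0],[0.5,0,-0.2,0],[0.6,0,-0.24,0],[0.7,0,-0.28,0],[0.8,0,-0.32,0],[0.9,0,-0.36,0],[1.0,0,-0.4,0],[1.0,0,-0.4,0],[1.0,0,-0.4,0]]]}}

```text
t: 2.9
eef_pos: [0.288, -0.8937, 0.3093]
eef_rot: [2.485, -1.81, 0.136]
wrist_force: [0.4, 0.9, -0.4]
grip_width: 0.0868
```

Run:
```python
from h import *
s=ctrl.observe();print(s["t"],s["joint_pos"],s["eef_pos"]);print(R.from_rotvec(s["eef_rot"]).as_matrix())
```

```text
2.9 [-1.3463  1.1131  0.0883  0.0098  1.8309 -0.0842] [ 0.288  -0.8937  0.3093]
[[ 0.3049 -0.9518  0.0335]
 [-0.946  -0.3068 -0.1043]
 [ 0.1096  0.0001 -0.994 ]]
```

{"name": "jog_arm", "arguments": {"increments": [[[0.4,0,-0.12,0],[0.4,0,-0.12,0],[0.4,0,-0.12,0]]]}}

```text
t: 3.15
eef_pos: [0.291, -0.9031, 0.318]
eef_rot: [2.465, -1.795, 0.182]
wrist_force: [0.1, -0.7, 0.4]
grip_width: 0.0869
```

{"name": "jog_arm", "arguments": {"increments": [[[0.4,0,-0.12,0],[0.4,0,-0.12,0],[0.4,0,-0.12,0]]]}}

```text
t: 3.4
eef_pos: [0.2936, -0.911, 0.3297]
eef_rot: [2.445, -1.781, 0.225]
wrist_force: [1.0, -1.0, -0.1]
grip_width: 0.0872
```

{"name": "jog_arm", "arguments": {"increments": [[[0.4,0,-0.1,0]]]}}

```text
t: 3.48
eef_pos: [0.2959, -0.9183, 0.3342]
eef_rot: [2.43, -1.77, 0.257]
wrist_force: [0.2, 0.6, 0.7]
grip_width: 0.0867
```

{"name": "jog_arm", "arguments": {"increments": [[[0.4,0,-0.1,0]]]}}

```text
t: 3.57
eef_pos: [0.2986, -0.9264, 0.3407]
eef_rot: [2.413, -1.758, 0.293]
wrist_force: [-0.9, 0.2, 0.7]
grip_width: 0.087
```

Run:
```python
from h import *
s=ctrl.observe();print(s["t"],s["joint_pos"],s["eef_pos"]);print(R.from_rotvec(s["eef_rot"]).as_matrix())
```

```text
3.5667 [-1.3472  1.0857  0.0895  0.0214  1.7255 -0.0823] [ 0.2986 -0.9264  0.3407]
[[ 0.2978 -0.9518  0.0735]
 [-0.9241 -0.3068 -0.2278]
 [ 0.2393 -0.0001 -0.9709]]
```

{"name": "jog_arm", "arguments": {"increments": [[[0.4,0,-0.08,0]]]}}

```text
t: 3.65
eef_pos: [0.3011, -0.9342, 0.3473]
eef_rot: [2.396, -1.745, 0.328]
wrist_force: [0.7, 0.4, 0.5]
grip_width: 0.0868
```

{"name": "jog_arm", "arguments": {"increments": [[[0.4,0,-0.07,0]]]}}

```text
t: 3.73
eef_pos: [0.3035, -0.9419, 0.3533]
eef_rot: [2.379, -1.732, 0.361]
wrist_force: [0.3, -0.8, -0.1]
grip_width: 0.0869
```

{"name": "jog_arm", "arguments": {"increments": [[[0.4,0,-0.06,0]]]}}

```text
t: 3.82
eef_pos: [0.306, -0.9495, 0.3592]
eef_rot: [2.361, -1.72, 0.393]
wrist_force: [0.2, 1.1, -0.3]
grip_width: 0.0869
```

{"name": "jog_arm", "arguments": {"increments": [[[0.4,0,-0.04,0]]]}}

```text
t: 3.9
eef_pos: [0.3086, -0.9575, 0.3646]
eef_rot: [2.344, -1.707, 0.426]
wrist_force: [-0.3, -0.2, -0.2]
grip_width: 0.0871
```

{"name": "jog_arm", "arguments": {"increments": [[[0.4,0,-0.02,0]]]}}

```text
t: 3.98
eef_pos: [0.3113, -0.9659, 0.369]
eef_rot: [2.326, -1.694, 0.458]
wrist_force: [-0.1, -0.5, 0.1]
grip_width: 0.0871
```

{"name": "jog_arm", "arguments": {"increments": [[[0.4,0,0,0]]]}}

```text
t: 4.07
eef_pos: [0.314, -0.9745, 0.3725]
eef_rot: [2.308, -1.681, 0.489]
wrist_force: [0.2, -0.7, 0.5]
grip_width: 0.0869
```

{"name": "jog_arm", "arguments": {"increments": [[[0.4,0,0,0]]]}}

```text
t: 4.15
eef_pos: [0.3167, -0.9827, 0.3763]
eef_rot: [2.29, -1.668, 0.519]
wrist_force: [0.6, -0.2, -0.2]
grip_width: 0.0869
```

{"name": "jog_arm", "arguments": {"increments": [[[0.4,0,0.02,0]]]}}

```text
t: 4.23
eef_pos: [0.3194, -0.9912, 0.3804]
eef_rot: [2.271, -1.655, 0.55]
wrist_force: [0.4, -0.9, 1.0]
grip_width: 0.0869
```

{"name": "jog_arm", "arguments": {"increments": [[[0.4,0,0.04,0]]]}}

```text
t: 4.32
eef_pos: [0.3222, -0.9999, 0.3837]
eef_rot: [2.253, -1.641, 0.581]
wrist_force: [-0.3, 0.2, 0.4]
grip_width: 0.0871
```

Run:
```python
from h import *
s=ctrl.observe();print(s["t"],s["joint_pos"],s["eef_pos"]);print(R.from_rotvec(s["eef_rot"]).as_matrix())
```

```text
4.3167 [-1.3476  1.0738  0.0888  0.0429  1.4762 -0.0816] [ 0.3222 -0.9999  0.3837]
[[ 0.2685 -0.9518  0.1482]
 [-0.8332 -0.3067 -0.4601]
 [ 0.4834  0.0001 -0.8754]]
```

{"name": "jog_arm", "arguments": {"increments": [[[0.4,0,0.05,0]]]}}

```text
t: 4.4
eef_pos: [0.325, -1.0085, 0.3866]
eef_rot: [2.234, -1.627, 0.61]
wrist_force: [-0.1, -0.5, 1.0]
grip_width: 0.0868
```

{"name": "jog_arm", "arguments": {"increments": [[[0.4,0,0.05,0]]]}}

```text
t: 4.48
eef_pos: [0.3276, -1.0165, 0.3903]
eef_rot: [2.215, -1.614, 0.638]
wrist_force: [-0.2, 0.5, -0.2]
grip_width: 0.0872
```

{"name": "jog_arm", "arguments": {"increments": [[[0.4,0,0.06,0]]]}}

```text
t: 4.57
eef_pos: [0.3302, -1.0245, 0.3949]
eef_rot: [2.196, -1.6, 0.667]
wrist_force: [0.3, -1.2, -0.5]
grip_width: 0.0869
```

{"name": "jog_arm", "arguments": {"increments": [[[0.4,0,0.06,0]]]}}

```text
t: 4.65
eef_pos: [0.3326, -1.0319, 0.4002]
eef_rot: [2.177, -1.586, 0.695]
wrist_force: [-0.1, -0.5, 0.9]
grip_width: 0.0872
```

{"name": "jog_arm", "arguments": {"increments": [[[0.4,0,0.08,0]]]}}

```text
t: 4.73
eef_pos: [0.335, -1.0395, 0.4058]
eef_rot: [2.157, -1.571, 0.723]
wrist_force: [-0.8, -0.2, -0.0]
grip_width: 0.0872
```

{"name": "jog_arm", "arguments": {"increments": [[[0.4,0,0.08,0]]]}}

```text
t: 4.82
eef_pos: [0.3373, -1.0466, 0.4112]
eef_rot: [2.138, -1.557, 0.75]
wrist_force: [-0.1, -0.1, -0.5]
grip_width: 0.0871
```

{"name": "jog_arm", "arguments": {"increments": [[[0.4,0,0.1,0]]]}}

```text
t: 4.9
eef_pos: [0.3396, -1.0538, 0.4168]
eef_rot: [2.118, -1.543, 0.777]
wrist_force: [1.4, 0.3, 0.8]
grip_width: 0.0871
```

Run:
```python
from h import *
s=ctrl.observe();print(s["t"],s["joint_pos"],s["eef_pos"]);print(R.from_rotvec(s["eef_rot"]).as_matrix())
```

```text
4.9 [-1.3473  1.0789  0.089   0.0597  1.2724 -0.085 ] [ 0.3396 -1.0538  0.4168]
[[ 0.2339 -0.9518  0.1984]
 [-0.7257 -0.3067 -0.6158]
 [ 0.647   0.0001 -0.7625]]
```

The tool is now tilted 40°, but toward azimuth -1.26. I need azimuth +0.17, and translating doesn't change it. The correction is a push outward at azimuth of about 1.03. I'll work out the transit.

```bash
cat >> h.py <<'E'
def st():
    s=ctrl.observe();M=R.from_rotvec(s["eef_rot"]).as_matrix();z=M[:,2]
    print("t",round(s["t"],2),"p",s["eef_pos"],"q",s["joint_pos"],"F",s["wrist_force"],"\nz tilt %.3f az %.3f"%(np.arccos(-z[2]),np.arctan2(z[1],z[0])),"x",M[:,0]);return s,M
def plan(wps,step=.04):
    s,M=st();p=p0=s["eef_pos"];out=[]
    for w in wps:
        w=np.array(w,float);n=int(np.ceil(np.linalg.norm(w-p)/step))
        for k in range(1,n+1):out.append(np.round(M.T@(p+(w-p)*k/n-p0),3))
        p=w
    print(len(out));print("[["+", ".join("[%g, %g, %g, 0]"%tuple(o) for o in out)+"]]")
E
python3 - <<'E'
from h import *
plan([(.3,-.8,.5),(.6,-.3,.5),(.66,.1,.5)])
E
```

```text
t 4.9 p [ 0.3396 -1.0538  0.4168] q [-1.3473  1.0789  0.089   0.0597  1.2724 -0.085 ] F [1.3887 0.3245 0.7916] 
z tilt 0.704 az -1.259 x [ 0.2339 -0.7257  0.647 ]
33
[[[-0.02, -0.006, -0.033, 0], [-0.04, -0.011, -0.065, 0], [-0.06, -0.017, -0.098, 0], [-0.08, -0.023, -0.13, 0], [-0.1, -0.029, -0.163, 0], [-0.12, -0.034, -0.195, 0], [-0.14, -0.04, -0.228, 0], [-0.159, -0.069, -0.244, 0], [-0.179, -0.099, -0.261, 0], [-0.198, -0.128, -0.277, 0], [-0.218, -0.157, -0.294, 0], [-0.237, -0.186, -0.31, 0], [-0.257, -0.216, -0.327, 0], [-0.276, -0.245, -0.344, 0], [-0.296, -0.274, -0.36, 0], [-0.315, -0.303, -0.377, 0], [-0.335, -0.333, -0.393, 0], [-0.354, -0.362, -0.41, 0], [-0.374, -0.391, -0.426, 0], [-0.393, -0.421, -0.443, 0], [-0.413, -0.45, -0.459, 0], [-0.432, -0.479, -0.476, 0], [-0.457, -0.495, -0.497, 0], [-0.483, -0.512, -0.519, 0], [-0.508, -0.528, -0.54, 0], [-0.533, -0.544, -0.561, 0], [-0.558, -0.561, -0.583, 0], [-0.583, -0.577, -0.604, 0], [-0.608, -0.593, -0.625, 0], [-0.633, -0.61, -0.646, 0], [-0.658, -0.626, -0.668, 0], [-0.683, -0.642, -0.689, 0], [-0.709, -0.659, -0.71, 0]]]
```

{"name": "jog_arm", "arguments": {"increments": [[[-0.04,-0.011,-0.065,0],[-0.08,-0.023,-0.13,0],[-0.1,-0.029,-0.163,0],[-0.12,-0.034,-0.195,0],[-0.14,-0.04,-0.228,0],[-0.179,-0.099,-0.261,0],[-0.198,-0.128,-0.277,0],[-0.218,-0.157,-0.294,0],[-0.257,-0.216,-0.327,0],[-0.276,-0.245,-0.344,0],[-0.315,-0.303,-0.377,0],[-0.335,-0.333,-0.393,0],[-0.354,-0.362,-0.41,0],[-0.393,-0.421,-0.443,0],[-0.413,-0.45,-0.459,0],[-0.432,-0.479,-0.476,0],[-0.457,-0.495,-0.497,0],[-0.483,-0.512,-0.519,0],[-0.508,-0.528,-0.54,0],[-0.533,-0.544,-0.561,0]]]}}

```text
t: 6.57
eef_pos: [0.5598, -0.3302, 0.5007]
eef_rot: [2.12, -1.544, 0.779]
wrist_force: [-0.6, 0.6, -1.1]
grip_width: 0.0867
```

Run:
```python
from h import *
plan([(.66,.1,.5),(.5,.5,.5),(.48,.8,.5)],.08)
```

```text
t 6.57 p [ 0.5598 -0.3302  0.5007] q [-0.4032 -0.1139  1.5235 -0.5343  1.2691  0.8955] F [-0.5537  0.6257 -1.0625] 
z tilt 0.702 az -1.255 x [ 0.2333 -0.7269  0.6459]
16
[[[-0.048, -0.038, -0.041, 0], [-0.097, -0.076, -0.081, 0], [-0.145, -0.114, -0.122, 0], [-0.193, -0.152, -0.162, 0], [-0.242, -0.19, -0.203, 0], [-0.29, -0.228, -0.244, 0], [-0.345, -0.223, -0.29, 0], [-0.399, -0.218, -0.336, 0], [-0.454, -0.213, -0.382, 0], [-0.509, -0.208, -0.429, 0], [-0.563, -0.203, -0.475, 0], [-0.618, -0.198, -0.521, 0], [-0.674, -0.217, -0.568, 0], [-0.729, -0.235, -0.615, 0], [-0.785, -0.253, -0.662, 0], [-0.841, -0.272, -0.709, 0]]]
```

{"name": "jog_arm", "arguments": {"increments": [[[-0.024,-0.019,-0.02,0],[-0.048,-0.038,-0.041,0],[-0.073,-0.057,-0.061,0],[-0.097,-0.076,-0.081,0],[-0.121,-0.095,-0.101,0],[-0.145,-0.114,-0.122,0],[-0.169,-0.133,-0.142,0],[-0.193,-0.152,-0.162,0],[-0.218,-0.171,-0.183,0],[-0.242,-0.19,-0.203,0],[-0.266,-0.21,-0.224,0],[-0.29,-0.228,-0.244,0],[-0.318,-0.225,-0.267,0],[-0.345,-0.223,-0.29,0],[-0.372,-0.22,-0.313,0],[-0.399,-0.218,-0.336,0],[-0.426,-0.215,-0.359,0],[-0.454,-0.213,-0.382,0],[-0.482,-0.21,-0.405,0],[-0.509,-0.208,-0.429,0]]]}}

```text
t: 8.23
eef_pos: [0.5521, 0.3669, 0.5]
eef_rot: [2.122, -1.545, 0.775]
wrist_force: [0.5, -0.0, -0.1]
grip_width: 0.0873
```

Run:
```python
from h import *
plan([(.48,.8,.5)],.1)
```

```text
t 8.23 p [0.5521 0.3669 0.5   ] q [ 0.7619  0.5144  0.8028 -0.713   2.0502  1.7532] F [ 0.5404 -0.0057 -0.0933] 
z tilt 0.699 az -1.256 x [ 0.2347 -0.7285  0.6436]
5
[[[-0.066, -0.013, -0.056, 0], [-0.133, -0.026, -0.112, 0], [-0.199, -0.039, -0.168, 0], [-0.266, -0.052, -0.224, 0], [-0.332, -0.065, -0.279, 0]]]
```

{"name": "jog_arm", "arguments": {"increments": [[[-0.02,-0.03,-0.017,0],[-0.04,-0.06,-0.034,0],[-0.06,-0.09,-0.051,0],[-0.08,-0.12,-0.068,0],[-0.1,-0.15,-0.085,0],[-0.12,-0.18,-0.102,0],[-0.14,-0.21,-0.118,0],[-0.16,-0.24,-0.135,0]]]}}

```text
t: 8.9
eef_pos: [0.6126, 0.4884, 0.456]
eef_rot: [2.146, -1.55, 0.799]
wrist_force: [0.1, 0.0, 0.0]
grip_width: 0.087
```

{"name": "jog_arm", "arguments": {"increments": [[[-0.2,-0.3,-0.17,0],[-0.2,-0.3,-0.17,0]]]}}

```text
t: 9.07
eef_pos: [0.6162, 0.5094, 0.4329]
eef_rot: [2.171, -1.553, 0.82]
wrist_force: [-0.5, 0.3, 0.9]
grip_width: 0.087
```

{"name": "jog_arm", "arguments": {"increments": [[[-0.2,-0.3,-0.17,0]]]}}

```text
t: 9.15
eef_pos: [0.6189, 0.5215, 0.4208]
eef_rot: [2.189, -1.552, 0.835]
wrist_force: [0.3, -0.5, -0.9]
grip_width: 0.0869
```

{"name": "jog_arm", "arguments": {"increments": [[[-0.2,-0.3,-0.17,0]]]}}

```text
t: 9.23
eef_pos: [0.6209, 0.5343, 0.4107]
eef_rot: [2.21, -1.552, 0.853]
wrist_force: [0.7, 0.8, -0.3]
grip_width: 0.087
```

Run:
```python
from h import *
s,M=st();print(M.T@[.515,.857,0],M.T@[0,0,1])
```

```text
t 9.23 p [0.6209 0.5343 0.4107] q [ 0.8551  1.0814  0.0882 -0.7556  2.1124  1.7217] F [ 0.691   0.7887 -0.271 ] 
z tilt 0.683 az -1.090 x [ 0.237  -0.7432  0.6257]
[-0.5149 -0.7912 -0.3295] [ 0.6257 -0.0842 -0.7755]
```

{"name": "jog_arm", "arguments": {"increments": [[[-0.015,-0.018,-0.035,0],[-0.03,-0.036,-0.07,0],[-0.045,-0.054,-0.105,0],[-0.06,-0.072,-0.14,0],[-0.075,-0.09,-0.175,0],[-0.09,-0.108,-0.21,0]]]}}

```text
t: 9.73
eef_pos: [0.5664, 0.5711, 0.4291]
eef_rot: [2.235, -1.549, 0.87]
wrist_force: [-0.1, 0.4, 0.0]
grip_width: 0.0873
```

{"name": "jog_arm", "arguments": {"increments": [[[-0.15,-0.18,-0.35,0]]]}}

```text
t: 9.82
eef_pos: [0.5558, 0.5818, 0.4338]
eef_rot: [2.251, -1.549, 0.884]
wrist_force: [-0.7, 0.1, -1.4]
grip_width: 0.0869
```

{"name": "jog_arm", "arguments": {"increments": [[[-0.15,-0.18,-0.35,0]]]}}

```text
t: 9.9
eef_pos: [0.542, 0.5947, 0.4414]
eef_rot: [2.275, -1.549, 0.9]
wrist_force: [0.1, 0.4, 1.0]
grip_width: 0.0872
```

{"name": "jog_arm", "arguments": {"increments": [[[-0.15,-0.18,-0.35,0]]]}}

```text
t: 9.98
eef_pos: [0.5282, 0.6066, 0.4494]
eef_rot: [2.298, -1.549, 0.915]
wrist_force: [-0.2, -0.3, -0.4]
grip_width: 0.0872
```

```bash
cat >> h.py <<'E'
def push(az,el=.43):
    s,M=st();print("dir",.4*(M.T@[np.cos(el)*np.cos(az),np.cos(el)*np.sin(az),np.sin(el)]))
    z=M[:,2];g=np.array([np.sin(.7)*np.cos(.17),np.sin(.7)*np.sin(.17)])-z[:2];print("need",np.hypot(*g),np.arctan2(g[1],g[0]))
E
python3 -c "
from h import *
push(1.3)"
```

```text
t 9.98 p [0.5282 0.6066 0.4494] q [ 0.9999  1.0351  0.0884 -0.7646  2.1397  1.799 ] F [-0.1868 -0.2915 -0.3992] 
z tilt 0.674 az -0.936 x [ 0.2494 -0.7563  0.6048]
dir [-0.1399 -0.2596 -0.2703]
need 0.6663447521810243 1.16242677933486
```

{"name": "jog_arm", "arguments": {"increments": [[[-0.14,-0.26,-0.27,0]]]}}

```text
t: 10.07
eef_pos: [0.5227, 0.6168, 0.4538]
eef_rot: [2.325, -1.549, 0.931]
wrist_force: [-0.1, -0.5, -0.0]
grip_width: 0.0869
```

{"name": "jog_arm", "arguments": {"increments": [[[-0.14,-0.26,-0.27,0]]]}}

```text
t: 10.15
eef_pos: [0.5202, 0.6253, 0.4564]
eef_rot: [2.347, -1.549, 0.947]
wrist_force: [0.2, 0.8, -0.8]
grip_width: 0.087
```

{"name": "jog_arm", "arguments": {"increments": [[[-0.14,-0.26,-0.27,0]]]}}

```text
t: 10.23
eef_pos: [0.5167, 0.6336, 0.4597]
eef_rot: [2.369, -1.549, 0.962]
wrist_force: [0.4, -0.0, 0.0]
grip_width: 0.0872
```

{"name": "jog_arm", "arguments": {"increments": [[[-0.14,-0.26,-0.27,0]]]}}

```text
t: 10.32
eef_pos: [0.5123, 0.642, 0.4638]
eef_rot: [2.391, -1.55, 0.978]
wrist_force: [0.1, -0.2, -0.1]
grip_width: 0.0873
```

{"name": "jog_arm", "arguments": {"increments": [[[-0.14,-0.26,-0.27,0]]]}}

```text
t: 10.4
eef_pos: [0.5072, 0.6505, 0.4688]
eef_rot: [2.414, -1.55, 0.993]
wrist_force: [0.0, 0.0, -0.4]
grip_width: 0.087
```

{"name": "jog_arm", "arguments": {"increments": [[[-0.14,-0.26,-0.27,0]]]}}

```text
t: 10.48
eef_pos: [0.5015, 0.6591, 0.4744]
eef_rot: [2.438, -1.55, 1.008]
wrist_force: [-0.4, 0.3, 0.1]
grip_width: 0.0869
```

{"name": "jog_arm", "arguments": {"increments": [[[-0.14,-0.26,-0.27,0]]]}}

```text
t: 10.57
eef_pos: [0.4953, 0.6675, 0.4807]
eef_rot: [2.462, -1.549, 1.024]
wrist_force: [0.0, -0.3, 0.3]
grip_width: 0.0869
```

{"name": "jog_arm", "arguments": {"increments": [[[-0.14,-0.26,-0.27,0]]]}}

```text
t: 10.65
eef_pos: [0.4887, 0.6759, 0.4874]
eef_rot: [2.487, -1.549, 1.039]
wrist_force: [0.3, 0.5, 0.2]
grip_width: 0.0865
```

```bash
python3 -c "
from h import *
push(1.3)"
```

```text
t 10.65 p [0.4887 0.6759 0.4874] q [ 1.1018  0.9926  0.0891 -0.7699  2.0277  1.8508] F [0.2686 0.521  0.1869] 
z tilt 0.682 az -0.607 x [ 0.2802 -0.7858  0.5513]
dir [-0.1561 -0.3059 -0.205 ]
need 0.48306874290692625 1.3263017654729223
```

{"name": "jog_arm", "arguments": {"increments": [[[-0.18,-0.28,-0.23,0]]]}}

```text
t: 10.73
eef_pos: [0.4837, 0.6859, 0.491]
eef_rot: [2.513, -1.55, 1.055]
wrist_force: [-0.8, 0.5, 0.7]
grip_width: 0.0869
```

{"name": "jog_arm", "arguments": {"increments": [[[-0.18,-0.28,-0.23,0]]]}}

```text
t: 10.82
eef_pos: [0.479, 0.6962, 0.4922]
eef_rot: [-2.51, 1.531, -1.058]
wrist_force: [-0.4, -0.4, 0.0]
grip_width: 0.0868
```

{"name": "jog_arm", "arguments": {"increments": [[[-0.18,-0.28,-0.22,0]]]}}

```text
t: 10.9
eef_pos: [0.4742, 0.7063, 0.494]
eef_rot: [-2.496, 1.505, -1.056]
wrist_force: [0.0, -0.4, -0.2]
grip_width: 0.0873
```

{"name": "jog_arm", "arguments": {"increments": [[[-0.18,-0.28,-0.21,0]]]}}

```text
t: 10.98
eef_pos: [0.4695, 0.7163, 0.4962]
eef_rot: [-2.482, 1.48, -1.054]
wrist_force: [0.1, -0.2, -0.1]
grip_width: 0.0868
```

{"name": "jog_arm", "arguments": {"increments": [[[-0.19,-0.28,-0.2,0]]]}}

```text
t: 11.07
eef_pos: [0.4647, 0.7266, 0.4984]
eef_rot: [-2.466, 1.455, -1.052]
wrist_force: [-0.1, 0.0, 0.1]
grip_width: 0.0869
```

{"name": "jog_arm", "arguments": {"increments": [[[-0.19,-0.28,-0.2,0]]]}}

```text
t: 11.15
eef_pos: [0.4593, 0.7368, 0.5007]
eef_rot: [-2.452, 1.43, -1.048]
wrist_force: [-0.4, 0.3, -0.7]
grip_width: 0.0871
```

{"name": "jog_arm", "arguments": {"increments": [[[-0.19,-0.29,-0.19,0]]]}}

```text
t: 11.23
eef_pos: [0.4544, 0.7469, 0.5036]
eef_rot: [-2.436, 1.405, -1.044]
wrist_force: [0.1, 0.2, 0.7]
grip_width: 0.0867
```

{"name": "jog_arm", "arguments": {"increments": [[[-0.19,-0.29,-0.18,0]]]}}

```text
t: 11.32
eef_pos: [0.45, 0.7567, 0.5066]
eef_rot: [-2.42, 1.38, -1.04]
wrist_force: [0.5, -0.1, -1.0]
grip_width: 0.0869
```

{"name": "jog_arm", "arguments": {"increments": [[[-0.19,-0.29,-0.18,0]]]}}

```text
t: 11.4
eef_pos: [0.4451, 0.7664, 0.51]
eef_rot: [-2.405, 1.355, -1.036]
wrist_force: [-0.6, -0.7, -0.6]
grip_width: 0.0871
```

{"name": "jog_arm", "arguments": {"increments": [[[-0.19,-0.29,-0.18,0]]]}}

```text
t: 11.48
eef_pos: [0.4396, 0.7758, 0.5142]
eef_rot: [-2.389, 1.331, -1.031]
wrist_force: [-1.3, 0.1, 0.5]
grip_width: 0.0873
```

```bash
python3 -c "
from h import *
push(1.5)"
```

```text
t 11.48 p [0.4396 0.7758 0.5142] q [ 1.2218  0.9791  0.0894 -0.778   1.8404  1.9299] F [-1.2623  0.0995  0.5114] 
z tilt 0.752 az -0.206 x [ 0.3443 -0.8121  0.4712]
dir [-0.2071 -0.3049 -0.1553]
need 0.25133394781529506 1.7063732555362972
```

{"name": "jog_arm", "arguments": {"increments": [[[-0.24,-0.24,-0.22,0]]]}}

```text
t: 11.57
eef_pos: [0.4275, 0.7864, 0.5179]
eef_rot: [-2.372, 1.31, -1.027]
wrist_force: [0.0, -0.1, 0.2]
grip_width: 0.0871
```

{"name": "jog_arm", "arguments": {"increments": [[[-0.24,-0.24,-0.22,0]]]}}

```text
t: 11.65
eef_pos: [0.4121, 0.798, 0.5211]
eef_rot: [-2.359, 1.286, -1.021]
wrist_force: [0.4, 0.8, -0.3]
grip_width: 0.0869
```

{"name": "jog_arm", "arguments": {"increments": [[[-0.24,-0.24,-0.22,0]]]}}

```text
t: 11.73
eef_pos: [0.3971, 0.809, 0.5248]
eef_rot: [-2.345, 1.261, -1.014]
wrist_force: [-0.3, -0.2, 0.2]
grip_width: 0.0868
```

{"name": "jog_arm", "arguments": {"increments": [[[-0.24,-0.24,-0.22,0]]]}}

```text
t: 11.82
eef_pos: [0.3823, 0.8191, 0.5291]
eef_rot: [-2.331, 1.238, -1.008]
wrist_force: [-0.0, 0.6, 0.1]
grip_width: 0.0872
```

{"name": "jog_arm", "arguments": {"increments": [[[-0.24,-0.24,-0.22,0]]]}}

```text
t: 11.9
eef_pos: [0.3676, 0.8287, 0.5339]
eef_rot: [-2.316, 1.215, -1.001]
wrist_force: [0.2, -0.2, 0.2]
grip_width: 0.0869
```

{"name": "jog_arm", "arguments": {"increments": [[[-0.24,-0.24,-0.22,0]]]}}

```text
t: 11.98
eef_pos: [0.3528, 0.8377, 0.5392]
eef_rot: [-2.301, 1.193, -0.994]
wrist_force: [-0.6, 0.3, -0.4]
grip_width: 0.0871
```

{"name": "jog_arm", "arguments": {"increments": [[[-0.24,-0.24,-0.22,0]]]}}

```text
t: 12.07
eef_pos: [0.3377, 0.8462, 0.5448]
eef_rot: [-2.286, 1.17, -0.986]
wrist_force: [0.5, 0.3, 1.0]
grip_width: 0.0872
```

```bash
python3 -c "
from h import *
push(1.8)"
```

```text
t 12.07 p [0.3377 0.8462 0.5448] q [ 1.3685  0.9637  0.0892 -0.8161  1.7596  2.0138] F [0.5393 0.3321 0.9889] 
z tilt 0.826 az 0.031 x [ 0.4045 -0.8168  0.4113]
dir [-0.254  -0.2608 -0.1656]
need 0.13215239045732402 2.4313119640886245
```

The tool is tilted 47° toward azimuth 0.03, about midway between the ring axis at the start (0.17) and at the end (-0.18), which suits the job. Next is the transit to the ring. A turn of about +0.59 brings the jaws level with the camera on top.

Run:
```python
from h import *
plan([(.45,.4,.5),(.45,.06,.4)],.041)
```

```text
t 12.07 p [0.3377 0.8462 0.5448] q [ 1.3685  0.9637  0.0892 -0.8161  1.7596  2.0138] F [0.5393 0.3321 0.9889] 
z tilt 0.826 az 0.031 x [ 0.4045 -0.8168  0.4113]
21
[[[0.033, 0.019, 0.009, 0], [0.065, 0.037, 0.017, 0], [0.098, 0.056, 0.026, 0], [0.13, 0.074, 0.034, 0], [0.163, 0.093, 0.043, 0], [0.196, 0.112, 0.051, 0], [0.228, 0.13, 0.06, 0], [0.261, 0.149, 0.068, 0], [0.294, 0.168, 0.077, 0], [0.326, 0.186, 0.086, 0], [0.359, 0.205, 0.094, 0], [0.391, 0.223, 0.103, 0], [0.418, 0.252, 0.109, 0], [0.444, 0.281, 0.116, 0], [0.47, 0.309, 0.123, 0], [0.497, 0.338, 0.129, 0], [0.523, 0.366, 0.136, 0], [0.549, 0.395, 0.143, 0], [0.575, 0.423, 0.149, 0], [0.602, 0.452, 0.156, 0], [0.628, 0.48, 0.163, 0]]]
```

{"name": "jog_arm", "arguments": {"increments": [[[0.033,0.019,0.009,0],[0.065,0.037,0.017,0],[0.098,0.056,0.026,0],[0.13,0.074,0.034,0],[0.163,0.093,0.043,0],[0.196,0.112,0.051,0],[0.228,0.13,0.06,0],[0.261,0.149,0.068,0],[0.294,0.168,0.077,0],[0.326,0.186,0.086,0.1],[0.359,0.205,0.094,0.2],[0.391,0.223,0.103,0.3],[0.418,0.252,0.109,0.4],[0.444,0.281,0.116,0.5],[0.47,0.309,0.123,0.59],[0.497,0.338,0.129,0.59],[0.523,0.366,0.136,0.59],[0.549,0.395,0.143,0.59],[0.575,0.423,0.149,0.59],[0.602,0.452,0.156,0.59]]]}}

```text
t: 13.73
eef_pos: [0.4539, 0.1086, 0.4155]
eef_rot: [-1.763, 1.702, -0.75]
wrist_force: [-30.9, -15.5, 0.8]
grip_width: 0.087
```

{"name": "jog_arm", "arguments": {"increments": [[[0,0,0,0],[0,0,0,0]]]}}

```text
t: 13.9
eef_pos: [0.4554, 0.1047, 0.4147]
eef_rot: [-1.755, 1.716, -0.752]
wrist_force: [-0.2, 1.2, 0.9]
grip_width: 0.0867
```

```bash
cat >> h.py <<'E'
W0=np.array([.5867,.1029,.224+.0245])
def need(W,c):  # tool-frame shift putting wire centre W at tool point c
    s,M=st();return M.T@(W-s["eef_pos"])-c
E
python3 - <<'E'
from h import *
print(need(W0,[-.049,-.018,.05]),"insert then",need(W0,[-.049,-.018,-.004]))
s,M=st();print(M.T)
cv2.imwrite("pics/w1.png",ctrl.snapshot("wrist"))
E
```

```text
t 13.9 p [0.4554 0.1047 0.4147] q [ 0.1042 -0.9089  2.2407 -0.0781  0.9922  1.6674] F [-0.2139  1.2322  0.8588] 
z tilt 0.821 az 0.015 x [ 0.0197 -0.9998  0.0052]
t 13.9 p [0.4554 0.1047 0.4147] q [ 0.1042 -0.9089  2.2407 -0.0781  0.9922  1.6674] F [-0.2139  1.2322  0.8588] 
z tilt 0.821 az 0.015 x [ 0.0197 -0.9998  0.0052]
[0.0525 0.0502 0.1593] insert then [0.0525 0.0502 0.2133]
t 13.9 p [0.4554 0.1047 0.4147] q [ 0.1042 -0.9089  2.2407 -0.0781  0.9922  1.6674] F [-0.2139  1.2322  0.8588] 
z tilt 0.821 az 0.015 x [ 0.0197 -0.9998  0.0052]
[[ 0.0197 -0.9998  0.0052]
 [-0.6813 -0.0172 -0.7318]
 [ 0.7317  0.0108 -0.6815]]
```

View pics/w1.png

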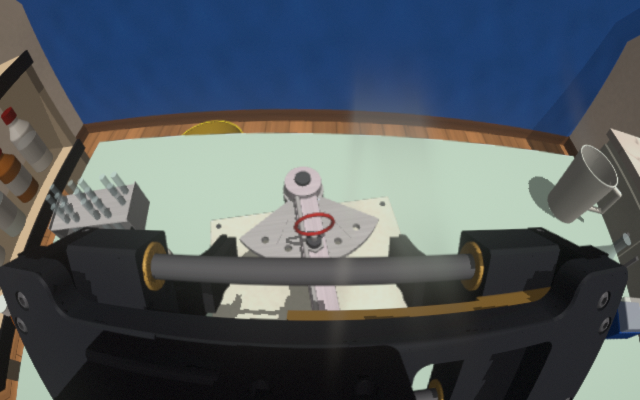

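The wrist view shows the ring face-on at (314,224), with the hub behind it at (303,180). I'll compute its position from this view and check it against the first estimate.

```bash
cat >> h.py <<'E'
def wring(im,s,box=None):
    c=ctrl.calibration("wrist");K=c["K"];T=c["mount"];M=R.from_rotvec(s["eef_rot"]).as_matrix()
    for b,ct in red(im):
        x,y,w,h=b[:4]
        if box and not(box[0]<ct[0]<box[1]): continue
        d=(np.array([x+w/2-.5,y+h/2-.5])-K[:2,2])/K[0,0];r=np.hypot(*d)
        u=M@T[:3,:3]@np.array([np.sin(r)*d[0]/r,-np.sin(r)*d[1]/r,-np.cos(r)]);o=M@T[:3,3]+s["eef_pos"]
        print(b,ct,o+u*(.224-o[2])/u[2],o+u*(.240-o[2])/u[2])
E
python3 - <<'E'
from h import *
s,M=st();wring(cv2.imread("pics/w1.png"),s)
E
```

```text
t 13.95 p [0.4551 0.1072 0.416 ] q [ 0.11   -0.9087  2.239  -0.0785  0.992   1.6683] F [0.5413 0.6135 0.8272] 
z tilt 0.823 az 0.020 x [ 0.0248 -0.9997  0.0048]
[  1 107  15  18 161] [  7.8634 115.4907] [0.9314 1.0642 0.224 ] [0.9061 1.0198 0.24  ]
[295 213  39  23 236] [313.5551 223.9703] [0.588  0.1093 0.224 ] [0.5787 0.1092 0.24  ]
```

{"name": "jog_arm", "arguments": {"increments": [[[0.013,0.013,0.02,0],[0.026,0.025,0.045,0],[0.04,0.038,0.075,0],[0.05,0.05,0.1,0],[0.05,0.05,0.12,0],[0.05,0.05,0.14,0],[0.05,0.05,0.14,0],[0.05,0.05,0.14,0],[0.05,0.05,0.14,0],[0.05,0.05,0.14,0]]]}}

```text
t: 14.78
eef_pos: [0.5248, 0.0622, 0.2859]
eef_rot: [-1.762, 1.701, -0.749]
wrist_force: [0.2, 0.8, 0.9]
grip_width: 0.0873
```

Run:
```python
from h import *
s,M=st();im=ctrl.snapshot("wrist");cv2.imwrite("pics/w2.png",im);wring(im,s,(100,600))
print("insert",need(W0,[-.049,-.018,-.004]));print(M.T)
sd=ctrl.snapshot("side")[100:240,200:420];cv2.imwrite("pics/s2.png",sd)
a=cv2.resize(sd,None,fx=2.5,fy=2.5,interpolation=3);b=im[180:330,150:480];b=cv2.resize(b,(550,250),interpolation=3)
cv2.imwrite("pics/c2.png",np.vstack([a,np.clip((b/255.)**.6*255,0,255).astype(np.uint8)]))
```

```text
t 14.78 p [0.5248 0.0622 0.2859] q [-0.084  -0.6989  2.3811  0.1369  0.643   1.3772] F [0.1909 0.8481 0.9065] 
z tilt 0.824 az 0.028 x [ 0.0329 -0.9994  0.0056]
[232 198  63  38 663] [262.5249 215.4268] [0.5877 0.106  0.224 ] [0.578  0.1027 0.24  ]
t 14.83 p [0.5248 0.0618 0.2859] q [-0.0848 -0.6992  2.3813  0.1369  0.6429  1.3771] F [ 0.6129 -0.2013 -0.1235] 
z tilt 0.824 az 0.027 x [ 0.0322 -0.9995  0.0057]
insert [0.0097 0.0024 0.0756]
[[ 0.0329 -0.9994  0.0056]
 [-0.6788 -0.0265 -0.7339]
 [ 0.7336  0.0203 -0.6793]]
```

View pics/c2.png

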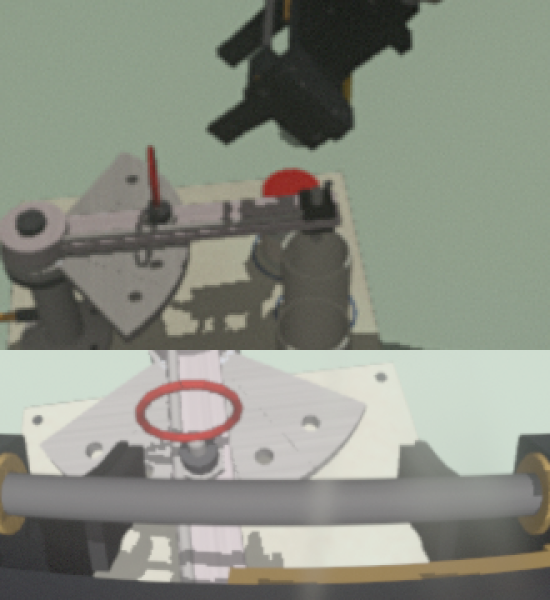

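{"name": "jog_arm", "arguments": {"increments": [[[0.004,0.002,0.01,0],[0.008,0.002,0.02,0],[0.008,0.002,0.03,0],[0.008,0.002,0.04,0],[0.008,0.002,0.05,0],[0.008,0.002,0.06,0],[0.008,0.002,0.068,0],[0.008,0.002,0.075,0],[0.008,0.002,0.075,0],[0.008,0.002,0.075,0],[0.008,0.002,0.075,0]]]}}

```text
t: 15.8
eef_pos: [0.5784, 0.0538, 0.232]
eef_rot: [-1.761, 1.705, -0.749]
wrist_force: [0.0, -0.3, -0.5]
grip_width: 0.0871
```

Run:
```python
from h import *
s,M=st();im=ctrl.snapshot("wrist")
print("contact",need(np.array([.587,.1045,.2485]),[-.049,-.012,-.004]));print(M.T)
sd=ctrl.snapshot("side")[110:230,200:370]
a=cv2.resize(sd,None,fx=3.2,fy=3.2,interpolation=3);b=im[180:330,150:480];b=cv2.resize(b,(544,250),interpolation=3)
f=lambda b:np.clip((b/255.)**.6*255,0,255).astype(np.uint8)
cv2.imwrite("pics/c3.png",f(np.vstack([a,b])[:598]))
```

```text
t 15.8 p [0.5784 0.0538 0.232 ] q [-0.0934 -0.4398  2.3339  0.2055  0.437   1.296 ] F [ 0.0396 -0.2799 -0.4564] 
z tilt 0.822 az 0.025 x [ 0.0299 -0.9995  0.0055]
t 15.85 p [0.5785 0.0538 0.2321] q [-0.0934 -0.4399  2.3339  0.2055  0.4369  1.2959] F [ 1.087   0.0365 -0.4909] 
z tilt 0.822 az 0.025 x [ 0.0299 -0.9995  0.0055]
contact [-0.0013 -0.007   0.    ]
[[ 0.0299 -0.9995  0.0055]
 [-0.6802 -0.0243 -0.7326]
 [ 0.7324  0.0181 -0.6807]]
```

View pics/c3.png

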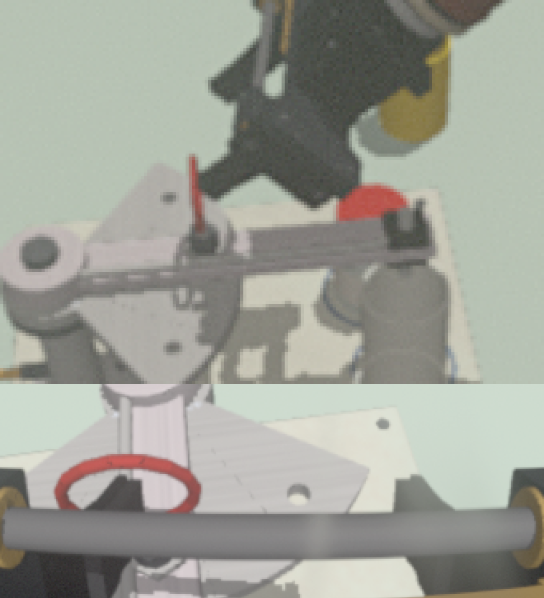

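Run:
```python
from h import *
s,M=st();p=s["eef_pos"];f=lambda q:((proj("side",q)-[200,110])*3.2).round(1)
for t in ([-.0435,-.0095,.008],[-.0535,-.0095,.008],[-.0535,.0095,.008],[-.0435,.0095,.008],[-.0535,-.0095,-.012],[.0435,-.0095,.008]):print(t,p+M@t,f(p+M@t))
r=np.array([.587,.1045,.224]);y=np.array([-.17,.985,0])
for a in (0,30,60,90,120,150,180):
    a=np.radians(a);print(f(r+.027*(np.sin(a)*y+np.cos(a)*np.array([0,0,1]))))
im=(ctrl.snapshot("wrist"));c=ctrl.calibration("wrist");K=c["K"];T=np.linalg.inv(c["mount"])
def pw(q):
    q=(T@[*q,1])[:3];v=np.array([q[0],-q[1],-q[2]]);th=np.arctan2(np.hypot(v[0],v[1]),v[2]);return K[:2,2]+K[0,0]*th*v[:2]/np.hypot(v[0],v[1])
g=lambda q:((pw(q)-[150,180])*np.array([544/330,250/150])).round(1)
print("wrist tip",g([-.0435,-.0095,.008]),g([-.0535,-.0095,.008]),g([-.0435,.0095,.008]))
for a in(0,90,180,270):
    a=np.radians(a);print(g(M.T@(r+.0245*(np.sin(a)*y+np.cos(a)*np.array([0,0,1]))-p)))
```

```text
t 15.9 p [0.5785 0.0538 0.2321] q [-0.0934 -0.4399  2.334   0.2056  0.4367  1.2959] F [-0.3723 -0.2227  0.1489] 
z tilt 0.822 az 0.025 x [ 0.0298 -0.9995  0.0055]
[-0.0435, -0.0095, 0.008] [0.5895 0.0976 0.2334] [190.7 175.1]
[-0.0535, -0.0095, 0.008] [0.5892 0.1076 0.2333] [188.8 185.9]
[-0.0535, 0.0095, 0.008] [0.5763 0.1072 0.2194] [210.8 201.1]
[-0.0435, 0.0095, 0.008] [0.5766 0.0972 0.2195] [212.5 190.3]
[-0.0535, -0.0095, -0.012] [0.5745 0.1073 0.2469] [209.  171.4]
[0.0435, -0.0095, 0.008] [0.5921 0.0107 0.2339] [206.2  88.2]
[189.7 163.1]
[190.7 181.7]
[192.7 203.5]
[195.2 222.1]
[197.5 232.3]
[198.9 231.7]
[199.1 220.9]
wrist tip [144.4  93.6] [116.7  93.2] [148.7 144.8]
[113.1  77. ]
[ 66.5 118.1]
[144.5 138.6]
[197.7 103.9]
```

The finger tip is just under the top of the ring and slightly past its plane, and both views agree to about 3 mm. I'll go 8 mm deeper and then rise until it touches.

{"name": "jog_arm", "arguments": {"increments": [[[0,0,0.004,0],[0,0,0.008,0],[0,0,0.008,0],[0,-0.0022,0.006,0],[0,-0.0044,0.004,0],[0,-0.0066,0.0019,0],[0,-0.0088,-0.0002,0],[0,-0.0088,-0.0002,0],[0,-0.0088,-0.0002,0]]]}}

```text
t: 16.7
eef_pos: [0.5833, 0.0541, 0.2362]
eef_rot: [-1.764, 1.708, -0.746]
wrist_force: [-2.0, -2.0, -4.9]
grip_width: 0.0866
```

Run:
```python
from h import *
s,M=st();print(M.T)
```

```text
t 16.7 p [0.5833 0.0541 0.2362] q [-0.0912 -0.4276  2.3157  0.1975  0.4464  1.305 ] F [-2.0455 -1.972  -4.9124] 
z tilt 0.818 az 0.025 x [ 0.0302 -0.9995  0.0054]
[[ 0.0302 -0.9995  0.0054]
 [-0.6832 -0.0246 -0.7298]
 [ 0.7296  0.0183 -0.6836]]
```

{"name": "jog_arm", "arguments": {"increments": [[[0,-0.002,-0.002,0],[0,-0.004,-0.0038,0],[0,-0.006,-0.0056,0],[0,-0.008,-0.0075,0],[0,-0.01,-0.0094,0],[0,-0.0115,-0.0108,0],[0,-0.0131,-0.0123,0],[0,-0.0131,-0.0123,0],[0,-0.0131,-0.0123,0]]]}}

```text
t: 17.45
eef_pos: [0.5833, 0.0542, 0.2544]
eef_rot: [-1.764, 1.708, -0.746]
wrist_force: [-4.4, -1.2, -10.1]
grip_width: 0.087
```

Run:
```python
from h import *
s,M=st();im=ctrl.snapshot("wrist")
sd=ctrl.snapshot("side");print([r for r in red(sd) if 230<r[1][0]<330])
sd=sd[110:230,200:370]
a=cv2.resize(sd,None,fx=3.2,fy=3.2,interpolation=3);b=im[180:330,150:480];b=cv2.resize(b,(544,250),interpolation=3)
f=lambda b:np.clip((b/255.)**.6*255,0,255).astype(np.uint8)
cv2.imwrite("pics/c4.png",f(np.vstack([a,b])[:598]))
```

```text
t 17.45 p [0.5833 0.0542 0.2544] q [-0.0909 -0.4524  2.2961  0.1806  0.4898  1.324 ] F [ -4.4251  -1.2019 -10.078 ] 
z tilt 0.818 az 0.025 x [ 0.0303 -0.9995  0.0055]
[(array([323,  67,  14,  24,  69], dtype=int32), array([327.7101,  77.1449])), (array([258, 153,   4,  22,  48], dtype=int32), array([259.6875, 162.8542])), (array([305, 168,  22,  11, 182], dtype=int32), array([314.8791, 173.033 ])), (array([242, 304,  15,  17, 164], dtype=int32), array([249.8293, 312.7134]))]
```

View pics/c4.png

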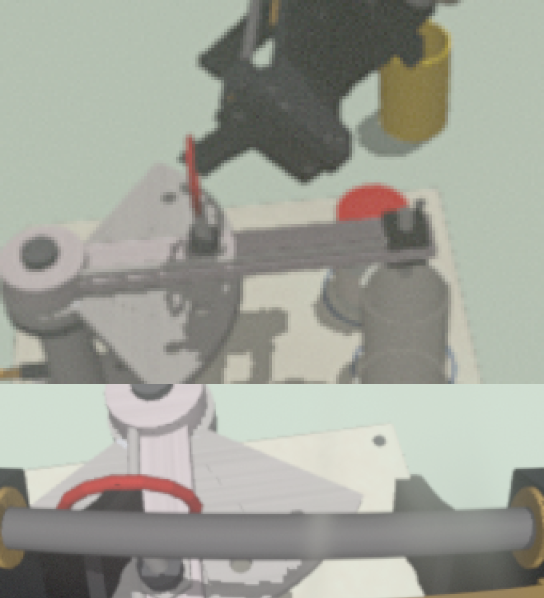

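The ring is hooked on the finger and lifted about 18 mm, at about 10 N. Next is the swing, 38 mm toward +y.

{"name": "jog_arm", "arguments": {"increments": [[[-0.001,0,0,0],[-0.003,0,0,0],[-0.005,0,0,0],[-0.0075,0,0,0],[-0.01,0.001,-0.001,0],[-0.0125,0.001,-0.001,0],[-0.015,0.001,-0.001,0],[-0.0175,0.001,-0.001,0],[-0.02,0.001,-0.001,0],[-0.0225,0.001,-0.001,0],[-0.025,0,0,0],[-0.0275,0,0,0],[-0.03,0,0,0],[-0.032,0,0,0],[-0.034,0,0,0],[-0.036,0,0,0],[-0.037,0,0,0],[-0.038,0,0,0],[-0.038,0,0,0],[-0.038,0,0,0]]]}}

```text
t: 19.22
eef_pos: [0.5827, 0.0925, 0.255]
eef_rot: [-1.763, 1.707, -0.747]
wrist_force: [-5.5, 1.6, -10.2]
grip_width: 0.0869
```

Run:
```python
from h import *
s,M=st();im=ctrl.snapshot("wrist");t=ctrl.snapshot("top")
sd=ctrl.snapshot("side");print([r for r in red(sd) if 230<r[1][0]<330],[r for r in red(t) if r[0][4]<300])
print(M.T)
a=cv2.resize(t[75:225,230:400],None,fx=3.2,fy=3.2,interpolation=3)
b=cv2.resize(sd[110:285,190:360],None,fx=2.3,fy=2.3,interpolation=3);h=min(a.shape[0],b.shape[0])
pics=np.hstack([a[:h],b[:h]]);cv2.imwrite("pics/c5.png",cv2.resize(pics,None,fx=.85,fy=.85))
```

```text
t 19.22 p [0.5827 0.0925 0.255 ] q [ 0.0223 -0.431   2.2818  0.0055  0.4709  1.5569] F [ -5.4823   1.633  -10.2102] 
z tilt 0.820 az 0.026 x [ 0.0303 -0.9995  0.0049]
[(array([322,  83,  10,  20,  49], dtype=int32), array([325.7551,  91.4286])), (array([253, 165,   7,  20,  36], dtype=int32), array([255.0556, 172.8056])), (array([305, 168,  23,  20, 348], dtype=int32), array([316.2874, 177.1638])), (array([242, 304,  15,  17, 166], dtype=int32), array([249.9157, 312.741 ]))] [(array([283, 132,  18,   6,  43], dtype=int32), array([291.0233, 133.8605])), (array([196, 144,  12,  11,  94], dtype=int32), array([202.1596, 149.4574])), (array([292, 245,  46,  11, 231], dtype=int32), array([317.5152, 250.2727]))]
[[ 0.0303 -0.9995  0.0049]
 [-0.6819 -0.0242 -0.7311]
 [ 0.7308  0.0188 -0.6823]]
```

View pics/c5.png

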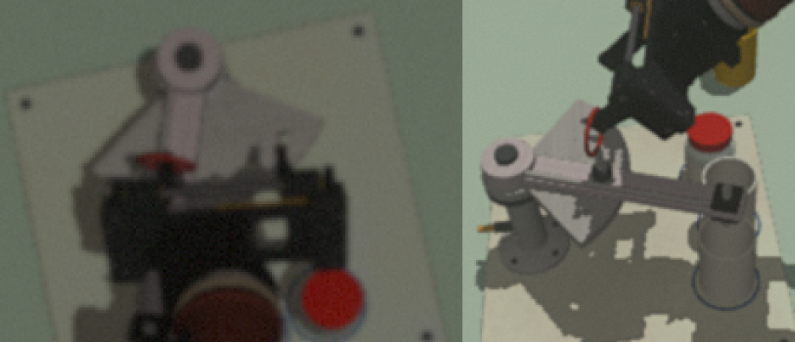

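Run:
```python
from h import *
for z in(.242,.26):print(onz("top",(291.5,134.5),z))
for z in(.224,.24):print(onz("top",(307.5,135.8),z))
print(onz("side",(256,174.5),.242))
```

```text
[0.5862 0.139  0.242 ]
[0.5826 0.1376 0.26  ]
[0.5854 0.1024 0.224 ]
[0.5823 0.1018 0.24  ]
[0.59   0.1349 0.242 ]
```

{"name": "jog_arm", "arguments": {"increments": [[[-0.0008,0,0,0],[-0.0015,0,0,0],[-0.0015,0,0,0],[-0.0015,0.0015,0.0014,0],[-0.0015,0.003,0.0027,0],[-0.0015,0.0045,0.0041,0],[-0.0015,0.006,0.0055,0],[-0.0015,0.0075,0.007,0],[-0.0015,0.009,0.0084,0],[-0.0015,0.0105,0.0098,0],[-0.0015,0.012,0.0112,0],[-0.0015,0.0135,0.0126,0],[-0.0015,0.015,0.014,0],[-0.0015,0.0165,0.0154,0],[-0.0015,0.0175,0.0164,0],[-0.0015,0.0175,0.0164,0]]]}}

```text
t: 20.7
eef_pos: [0.5849, 0.0938, 0.2348]
eef_rot: [-1.757, 1.702, -0.752]
wrist_force: [-7.0, 1.5, -3.6]
grip_width: 0.0869
```

Run:
```python
from h import *
s,M=st();im=ctrl.snapshot("wrist");t=ctrl.snapshot("top");wring(im,s,(100,600))
sd=ctrl.snapshot("side");print([r for r in red(sd) if 230<r[1][0]<300],[r for r in red(t) if r[0][4]<300])
x=np.array([.587,.143,.224])
for dz in(0,.011,.018):print([proj("side",x+[0,0,dz+q]) for q in(-.027,.027)])
cv2.imwrite("pics/s6.png",sd);cv2.imwrite("pics/w6.png",im)
```

```text
t 20.7 p [0.5849 0.0938 0.2348] q [ 0.0261 -0.3976  2.3029 -0.0008  0.4091  1.5659] F [-7.0433  1.507  -3.591 ] 
z tilt 0.827 az 0.026 x [ 0.0297 -0.9996  0.0043]
[187 235  75  22 662] [220.3852 244.4139] [0.5955 0.1488 0.224 ] [0.5878 0.1434 0.24  ]
[(array([254, 172,   7,  19,  40], dtype=int32), array([256.  , 179.15])), (array([242, 304,  15,  17, 165], dtype=int32), array([249.903 , 312.7152]))] [(array([283, 133,  18,   7,  45], dtype=int32), array([290.8222, 135.1333])), (array([196, 144,  12,  12,  93], dtype=int32), array([202.3441, 149.5054])), (array([293, 245,  44,  10, 196], dtype=int32), array([315.8776, 249.25  ]))]
[array([259.4427, 192.2677]), array([256.2667, 174.3007])]
[array([258.8211, 188.7512]), array([255.5794, 170.4127])]
[array([258.419 , 186.4765]), array([255.1344, 167.8955])]
```

The ring came down 7 rows in the side view, which is the full 18 mm. I'll back the finger off the wire and look at the pin.

{"name": "jog_arm", "arguments": {"increments": [[[0,0.002,0,0],[0,0.004,0,0],[0,0.006,0,0],[0,0.008,0,0],[0,0.008,0,0],[0,0.008,0,0]]]}}

```text
t: 21.35
eef_pos: [0.5781, 0.0932, 0.2265]
eef_rot: [-1.76, 1.705, -0.749]
wrist_force: [-1.1, 1.1, -0.2]
grip_width: 0.0872
```

Run:
```python
from h import *
s,M=st();im=ctrl.snapshot("wrist");sd=ctrl.snapshot("side");print([r for r in red(sd) if 230<r[1][0]<300])
a=cv2.resize(sd[150:250,190:360],None,fx=3.2,fy=3.2,interpolation=3);b=cv2.resize(im[180:330,100:430],(544,250),interpolation=3)
f=lambda b:np.clip((b/255.)**.6*255,0,255).astype(np.uint8)
cv2.imwrite("pics/c7.png",f(np.vstack([a,b])))
```

```text
t 21.35 p [0.5781 0.0932 0.2265] q [ 0.0255 -0.4058  2.3228 -0.0014  0.4018  1.5656] F [-1.148   1.0608 -0.2489] 
z tilt 0.823 az 0.025 x [ 0.0295 -0.9996  0.0052]
[(array([254, 172,   7,  19,  28], dtype=int32), array([255.75  , 179.6786])), (array([242, 304,  15,  17, 168], dtype=int32), array([249.8631, 312.7917]))]
```

View pics/c7.png

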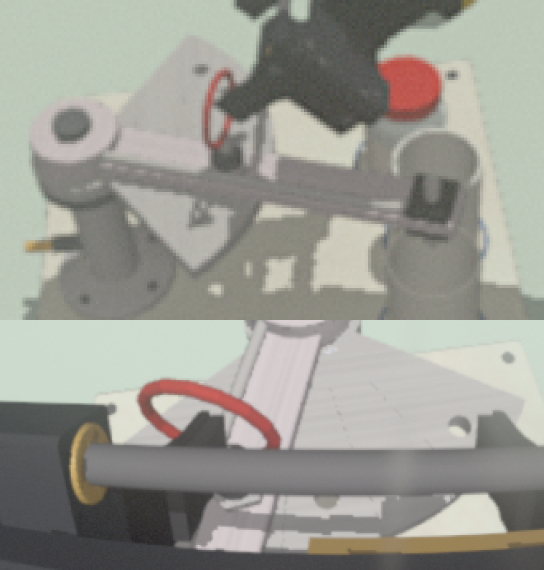

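Run:
```python
from h import *
print(proj("side",np.array([.587,.1045,.251])),"seen 159");print(proj("side",np.array([.587,.1045,.269])),"seen 153")
for dz in(0,.011,.018):print(proj("side",np.array([.587,.143,.251+dz])),"seen 172; 165 lifted")
```

```text
[259.2798 160.9723] seen 159
[258.2341 154.5461] seen 153
[256.2667 174.3007] seen 172; 165 lifted
[255.5794 170.4127] seen 172; 165 lifted
[255.1344 167.8955] seen 172; 165 lifted
```

The expected top row is 172.3 if the pin is home and 168.4 if it is riding on the plate. I see 172, so the pin is home. Retreating straight back along the finger.

{"name": "jog_arm", "arguments": {"increments": [[[0,0,-0.006,0],[0,0,-0.014,0],[0,0,-0.024,0],[0,0,-0.035,0],[0,0,-0.05,0],[0,0,-0.07,0],[0,0,-0.09,0],[0,0,-0.11,0],[0,0,-0.13,0],[0,0,-0.14,0],[0,0,-0.14,0],[0,0,-0.14,0]]]}}

```text
t: 22.45
eef_pos: [0.4753, 0.0908, 0.3221]
eef_rot: [-1.76, 1.704, -0.75]
wrist_force: [0.1, 0.1, -0.1]
grip_width: 0.0869
```

Run:
```python
from h import *
s,M=st();im=ctrl.snapshot("wrist");sd=ctrl.snapshot("side");t=ctrl.snapshot("top")
print([r for r in red(sd) if 230<r[1][0]<330]);print([r for r in red(t) if r[0][4]<500 and r[1][1]<220]);wring(im,s,(100,600))
a=cv2.resize(sd[140:350,190:360],None,fx=2.6,fy=2.6,interpolation=3);b=cv2.resize(im[120:300,200:400],(540,546)[0:2],interpolation=3)
b=cv2.resize(im[120:300,200:400],None,fx=1.75,fy=1.75,interpolation=3);b=cv2.copyMakeBorder(b,0,a.shape[0]-b.shape[0],0,0,0)
f=lambda b:np.clip((b/255.)**.6*255,0,255).astype(np.uint8)
cv2.imwrite("pics/c8.png",f(np.hstack([a,b])))
```

```text
t 22.45 p [0.4753 0.0908 0.3221] q [ 0.0261 -0.8817  2.3994 -0.0012  0.8004  1.5651] F [ 0.1156  0.0773 -0.1393] 
z tilt 0.824 az 0.025 x [ 0.0299 -0.9995  0.0053]
[(array([305, 168,  23,  19, 348], dtype=int32), array([316.1121, 176.8908])), (array([254, 172,   7,  18,  26], dtype=int32), array([255.8077, 179.3077])), (array([257, 179,   6,  17,  24], dtype=int32), array([260.1667, 188.375 ])), (array([242, 304,  15,  17, 165], dtype=int32), array([249.9515, 312.7273]))]
[(array([283, 133,  18,   7,  59], dtype=int32), array([291.1017, 136.1864])), (array([196, 144,  12,  12,  94], dtype=int32), array([202.266 , 149.5106])), (array([341, 173,  22,  18, 237], dtype=int32), array([352.27  , 180.7089]))]
[240 177  48  34 371] [263.7978 193.0836] [0.5875 0.1445 0.224 ] [0.576 0.141 0.24 ]
[107 222  12   8  63] [112.4762 225.619 ] [0.5423 0.31   0.224 ] [0.5337 0.296  0.24  ]
```

View pics/c8.png

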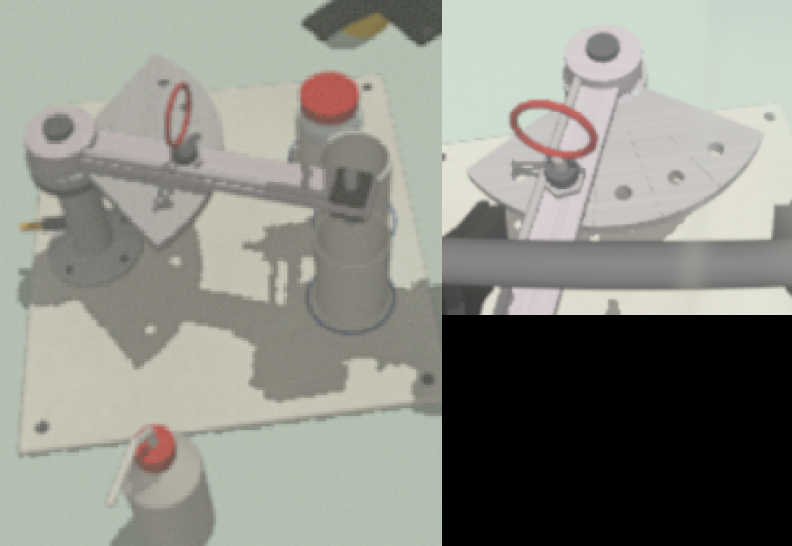

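The ring is now at (0.5875, 0.1445) at its home height. That is 38.5 mm from its start, against 38.2 mm for one hole. The nozzle is over the open beaker, the vessels and wash bottle are unmoved, and the robot is clear of everything.

```bash
python3 -c "
from bench import ctrl
print(ctrl.sign_off())"
```

```text
the job is handed in; nothing more can be done
None
```

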